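Test a donated work lamp

TASK

Test the orange work lamp: draw it out of the wooden cubby, put it down on the bench and take it again by its black handle end, then slide it brass contacts first into the bay of the green tester until it is fully home against the stop. Then press the tester's red button fully down and let it come up again. Leave the lamp flat and home in the bay, and leave the mug and the jar where they are.

Things in the scene. Friction and masses are not known exactly. Their poses are not given: they have to be found in the camera images.
- lamp_center (a point): Centre of the work lamp, an orange bar 190 long, 44 wide, 34 high, 0.3-0.45 kg, lying flat; half-way up. x axis: along the bar to the contact end (black nose, last 18 mm, 34 wide, brass strips on top); z up. The other end has a black ribbed handle sleeve. At the start about 75 mm of the contact end sticks out of the cubby; the rest is under its roof.
- lamp_tip (a point): Middle of the lamp's contact end face, 95 mm from lamp_center along its x axis, 17 mm above the lamp's underside.
- cubby_mouth (a point): Middle of the mouth of the cubby bay holding the lamp, 17 mm above the bench. Fixed plywood rack 62 high, 170 deep, without floor (the lamp lies on the bench); a tin on top, to 76 high, 90 mm back from the mouth. Bay 90 wide, 50 high inside; a second bay on its +y side holds a carton. x axis: straight into the cubby, z up; the lamp comes out along -x.
- bay_mouth (a point): Middle of the mouth of the fixed green tester's bay, 17 mm above the bench. Straight tunnel 95 deep, 50 wide, 46 high inside, floored by the bench; 10 mm walls, clear roof, top at 51. Flared lips stand 16 mm out before the mouth, about 80 wide over all. x axis: straight into the bay, z up. With the lamp home its handle half sticks out.
- bay_stop (a point): Middle of the stop at the back of the bay, 95 mm from bay_mouth along x, 17 mm above the bench; axes as bay_mouth. The lamp is home when lamp_tip is against this point.
- test_button_top (a point): Middle of the top of the tester's round red push button (36 across, facing up, black housing), on the tester's case behind the bay (105 by 170, 70 high); 145 mm from bay_mouth along x.
- test_button (a joint): How far the red button is pressed in, m: 0 up, 0.008 fully down; a spring brings it up. About 5 N hold it fully down.
- mug: Blue mug, 78 mm across, 80 mm high, beyond the work; origin under its centre. Leave it alone.
- jar: Jar with a steel cap, 68 mm across, 75 mm high, beyond the work; origin under its centre. Leave it alone.
There are look-alikes about, which are no part of the job. Of the things that look like the part that bears lamp_center, take the one that is farthest from the robot's base at the start.

How it is judged (in metres and radians):
On the way, in this order (a step that is already met when the one before it is completed fails the run):
1. the lamp has been drawn out of the cubby and lies put down flat on the bench, let go, not yet slid into the bay (x of lamp_center in the frame of cubby_mouth below -0.07 m and x of lamp_tip in the frame of bay_stop below -0.05 m and height (world z) of lamp_center below 0.025 m and angle between lamp_center's own z axis and vertical below 0.1 rad and contact force between the fingers and lamp below 0.2 N), for 0.1 s.
2. the lamp is fully home in the tester's bay, contacts first, flat, with the button up (x of lamp_tip in the frame of bay_stop above -0.005 m and distance between lamp_tip and bay_stop below 0.01 m and angle between the x axis of lamp_center and the x axis of bay_stop, either way round below 0.08 rad and angle between lamp_center's own z axis and vertical below 0.08 rad and value of joint test_button below 0.002 m), for 0.2 s.
3. the button is pressed fully down with the lamp home (x of lamp_tip in the frame of bay_stop above -0.005 m and distance between lamp_tip and bay_stop below 0.01 m and angle between the x axis of lamp_center and the x axis of bay_stop, either way round below 0.08 rad and angle between lamp_center's own z axis and vertical below 0.08 rad and value of joint test_button above 0.007 m), for 0.05 s.
At the end, for the whole second after the job is handed in: The lamp lies flat and at rest in the bay, contacts first, its contact end within 5 mm of the stop and within 10 mm of its middle, in line with the bay within 0.08 rad; the button has been pressed at least 7 mm in with the lamp home and is up again (under 1.5 mm) (x of lamp_tip in the frame of bay_stop above -0.005 m and distance between lamp_tip and bay_stop below 0.01 m and angle between the x axis of lamp_center and the x axis of bay_stop, either way round below 0.08 rad and angle between lamp_center's own z axis and vertical below 0.08 rad and value of joint test_button below 0.0015 m and linear speed of lamp below 0.01 m/s); the robot touches nothing.
It fails at once if the button is pressed while the lamp is not in the bay (value of joint test_button above 0.004 m and distance between lamp_tip and bay_stop above 0.015 m).
It fails at once if the mug is shifted by more than 40 mm (distance of mug from where it was at the start of the episode above 0.04 m).
It fails at once if the jar is shifted by more than 40 mm (distance of jar from where it was at the start of the episode above 0.04 m).
It also fails if it takes over 58 s, if anything falls off the work surface, if the arm or the gripper's body presses on something with over 40 N, if the wrist force passes 120 N, or if a joint passes its speed limit or range.

ROBOT

A 6-joint arm with a two-finger parallel gripper is mounted at the origin on the work surface. World frame = base frame: x ahead of the robot, y to its left, z up, the work surface at z = 0. Lengths are in mm, angles in rad, forces in N, time in s.
With the tool pointing down it reaches from about 275 to 1000 mm from the base axis. Payload 8.4 kg.
Tool frame: the origin (TCP) lies on the centre line of the jaws, within the pads' length; the fingertips stand 22 mm ahead of it and the grasp point (between the pads) lies 3 mm ahead of it; z points along the fingers, y is the direction in which the jaws open and shut (so a half turn about z gives the same grasp; the last joint's range is limited). The gripper opens to 85 mm and grips with 20 to 120 N. Pads are 22 mm wide; open, the fingers measure 114 mm over their backs; the gripper's body (76 mm by 85 mm) begins 54 mm behind the grasp point. The pads swing forward as they close: fully open they stand 13 mm farther back than shut.
Start: joints at [1.314, 0.353, 1.633, -0, 1.155, -0.002], TCP at [157.531, 604.824, 253.281] pointing down, gripper open.
Joint ranges: [-2.63, 2.63], [-0.92, 2.1], [0.06, 2.66], [-1.3, 4.44], [0, 2.69], [-3.02, 3.02]. Speed limits (rad/s): [2.22, 2.22, 2.79, 3.14, 3.14, 3.14].

INTERFACE

Orientations are given as [roll, pitch, yaw] about the fixed x, y, z axes, in that order (R = Rz(yaw) Ry(pitch) Rx(roll)).
In Python, from rig import r gives the robot as it stands.
- The arm moves only by the tool carry_out, never from a script. Its argument "rows" is text: rows parted by semicolons, each of 5 numbers parted by spaces: the opening, from 0 (shut) to 1 (fully open), then the shift along the tool's x, y, z in units of 30 mm (1.0 is 30 mm), then the turn about the tool's z in units of 8 degrees (1.0 is 8 degrees). A call has 1 to 12 rows; each row shifts and turns the commanded pose from where the row before left it, along the tool's axes as they then stand; what a row does not reach is not made up. A row lasts 1/8 s, in which the tool goes at most 62.5 mm and 10.7 degrees, less where a joint would pass 70% of its speed; a pose out of reach is approached as far as the arm can. A call is refused whole if a number of a shift passes 1 or a number of a turn 1, either way. A call with a gripper value outside its range is refused whole. The fingers move at their own pace and stop on an object; "newtons" is the grip in N (left out, the last holds). Time passes only in rows, so rows that do not move let the fingers close. It gives the time, the measured TCP pose, the force and the opening at its end, in the units of the state.
- r.sense(): the state, without advancing time (a new reading comes with each control period).
- r.grab_frame(name): name is "scene" or "side" or "wrist"; returns the picture (384x512x3 uint8, blue, green, red); there is no depth.
- r.get_calibration(name): a dict with "intrinsics" (3x3 intrinsics, pixels), "k1" (the pictures are not rectified: a ray, as slopes to the right and down, at radius r is drawn at 1 + k1 r^2 times it, then the intrinsics apply), "position" and "rotation" of the camera in the world. Camera axes: x right, y up, looking along -z (the intrinsics and any distortion apply to the point x, -y, -z); pixel columns grow to the right and rows downward; lengths in mm; the calibration is good to about 2 mm. A picture is of the moment at which its call begins: read the wrist's pose just before it. get_calibration takes no time and is no camera call; for the wrist camera it gives the pose at the moment of the call.
- r.sign_off(): hands the job in, once; it reports no verdict.
The state is a dict: "clock": time; "qpos": joint angles; "qvel": joint speeds; "joint_efforts": joint torques, N m; "eef_pos": TCP position; "tcp_rot": TCP orientation; "contact_force": force on the tool from outside, world axes, zero at the start; "wrist_torque": the same for the moment, N m; "opening": opening from 0.0 (shut) to 1.0 (fully open).
Only numpy, scipy, OpenCV 4.12 (cv2) and the standard library are available. Lean on these libraries where they do the work, as an engineer would, in place of code of your own. Each camera call takes 0.05 s, during which the arm holds its last target.

## Working session

There is one attempt and no reset: what is moved stays moved. The work goes in short steps, Python scripts to look and compute and a tool call to move; the robot and the scene stay as the last step left them, time stands still between calls to the robot, and variables do not carry over. Pictures are saved under pics/ and viewed, and the job is handed in when it is done.

Besides the shell and the picture viewer there is one more tool, called after "Emit:" in YAML: its name, and indented under it one key for each argument. carry_out: Moves the arm, as the interface text tells. Its arguments: {"type":"object","properties":{"rows":{"type":"string"},"newtons":{"type":"number"}},"required":["rows"]}

```bash
ls; mkdir -p pics; cat > h.py <<'E'
import numpy as np, cv2
from rig import r
def cal(n):
    return r.get_calibration(n)
def ray(c,u,v):
    K=np.array(c["intrinsics"]);k1=c["k1"]
    x=(u-K[0,2])/K[0,0];y=(v-K[1,2])/K[1,1]
    rd=np.hypot(x,y);s=rd
    for _ in range(30): s=rd/(1+k1*s*s)
    f=s/rd if rd>0 else 1
    d=np.array([x*f,-y*f,-1.0]);R=np.array(c["rotation"]);
    return np.array(c["position"]),R@d
def onz(c,u,v,z):
    p,d=ray(c,u,v);return p+d*(z-p[2])/d[2]
def proj(c,P):
    R=np.array(c["rotation"]);q=R.T@(np.array(P)-np.array(c["position"]))
    x=q[0]/-q[2];y=-q[1]/-q[2];f=1+c["k1"]*(x*x+y*y)
    K=np.array(c["intrinsics"]);return np.array([K[0,0]*x*f+K[0,2],K[1,1]*y*f+K[1,2]])
E
python3 - <<'E'
from h import *
print(r.sense())
for n in["scene","side","wrist"]:
    c=cal(n);print(n,c)
    im=r.grab_frame(n);cv2.imwrite(f"pics/{n}0.png",im)
E
```

```text
pics
{'clock': 0.0, 'qpos': array([ 1.31359268e+00,  3.53599348e-01,  1.63414471e+00,  2.24559678e-05,
        1.15518634e+00, -2.40727538e-03]), 'qvel': array([ 0.00069851,  0.00040691,  0.00016963, -0.00140034, -0.00032149,
        0.00128844]), 'joint_efforts': array([-1.30407298e-03, -6.05268574e+01, -3.42049563e+01, -1.50485653e-05,
        9.74100869e-03, -1.02722464e-05]), 'eef_pos': array([157.41497796, 604.39153729, 252.58760836]), 'tcp_rot': array([-3.14025496e+00, -2.37524101e-05,  2.88678719e+00]), 'contact_force': array([-1.1414863 ,  1.43185731, -0.07879481]), 'wrist_torque': array([0.00671495, 0.02216782, 0.02802115]), 'opening': 1.0032009322359128}
scene {'intrinsics': array([[350.42305811,   0.        , 255.34827839],
       [  0.        , 350.42305811, 191.41253698],
       [  0.        ,   0.        ,   1.        ]]), 'k1': -0.06921864386524189, 'position': array([960.29883442,  41.63754183, 747.58837335]), 'rotation': array([0.58985011, 0.00280956, 1.54216101])}
side {'intrinsics': array([[391.18987922,   0.        , 264.84670429],
       [  0.        , 391.18987922, 193.89514067],
       [  0.        ,   0.        ,   1.        ]]), 'k1': 0.045581187949360384, 'position': array([ 312.51396751, -827.26296291,  611.53829259]), 'rotation': array([ 1.04965566,  0.02440881, -0.25121632])}
wrist {'intrinsics': array([[277.04594162,   0.        , 256.09472529],
       [  0.        , 277.04594162, 192.70240289],
       [  0.        ,   0.        ,   1.        ]]), 'k1': -0.02894148816327294, 'position': array([ 92.67947501, 622.80832829, 373.23926885]), 'rotation': array([-2.68694316e-01,  1.31036656e-03,  1.31509320e+00])}
```

```bash
sed -i 's/^def cal(n):/from scipy.spatial.transform import Rotation as RR\ndef cal(n):/; s/    return r.get_calibration(n)/    c=dict(r.get_calibration(n)); c["rotation"]=RR.from_euler("xyz",c["rotation"]).as_matrix(); return c/' h.py; head -8 h.py
```

```text
import numpy as np, cv2
from rig import r
from scipy.spatial.transform import Rotation as RR
def cal(n):
    c=dict(r.get_calibration(n)); c["rotation"]=RR.from_euler("xyz",c["rotation"]).as_matrix(); return c
def ray(c,u,v):
    K=np.array(c["intrinsics"]);k1=c["k1"]
    x=(u-K[0,2])/K[0,0];y=(v-K[1,2])/K[1,1]
```

View pics/scene0.png

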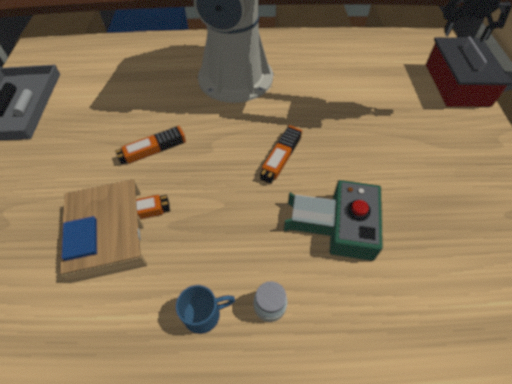

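View pics/side0.png

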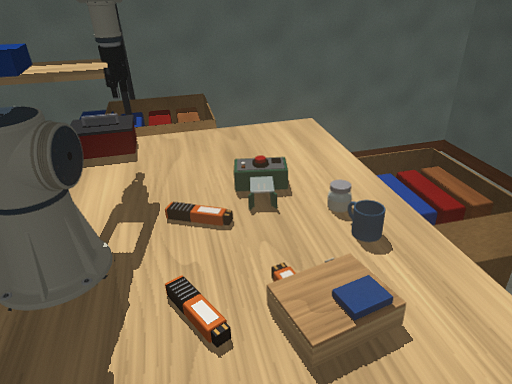

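View pics/wrist0.png

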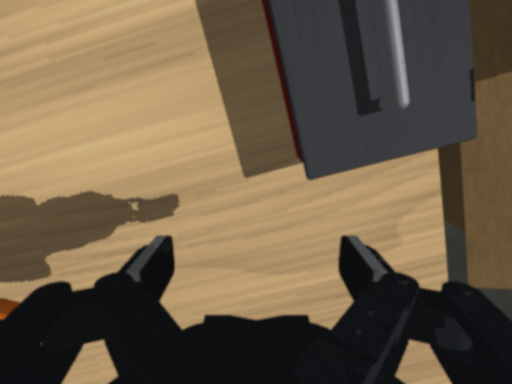

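```bash
python3 - <<'E'
from h import *
im=cv2.imread("pics/scene0.png")
a=cv2.resize(im[165:285,50:180],None,fx=6,fy=5,interpolation=cv2.INTER_CUBIC);cv2.imwrite("pics/a.png",a)
b=cv2.resize(im[165:265,275:395],None,fx=6,fy=6,interpolation=cv2.INTER_CUBIC);cv2.imwrite("pics/b.png",b)
im=cv2.imread("pics/side0.png")
b=cv2.resize(im[140:220,220:300],None,fx=7,fy=7,interpolation=cv2.INTER_CUBIC);cv2.imwrite("pics/c.png",b)
b=cv2.resize(im[230:350,250:410],None,fx=5,fy=5,interpolation=cv2.INTER_CUBIC);cv2.imwrite("pics/d.png",b)
E
```

```text
(no output)
```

View pics/a.png

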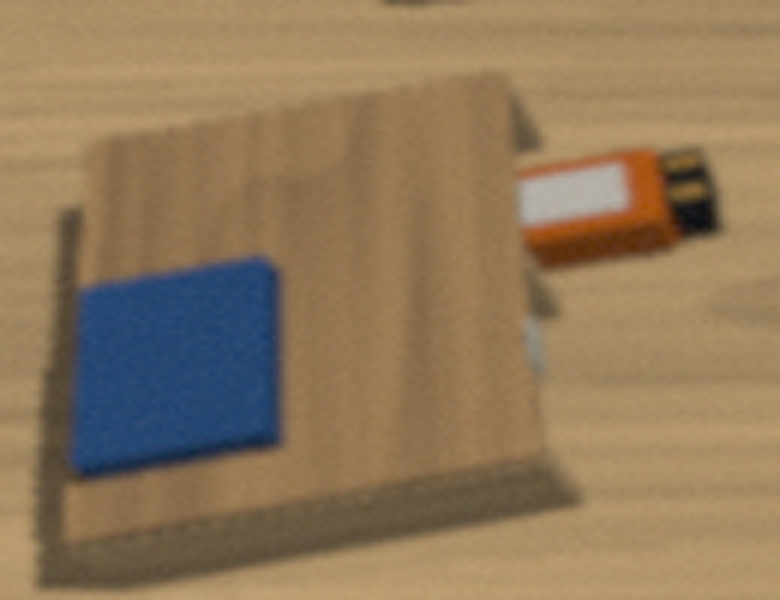

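View pics/b.png

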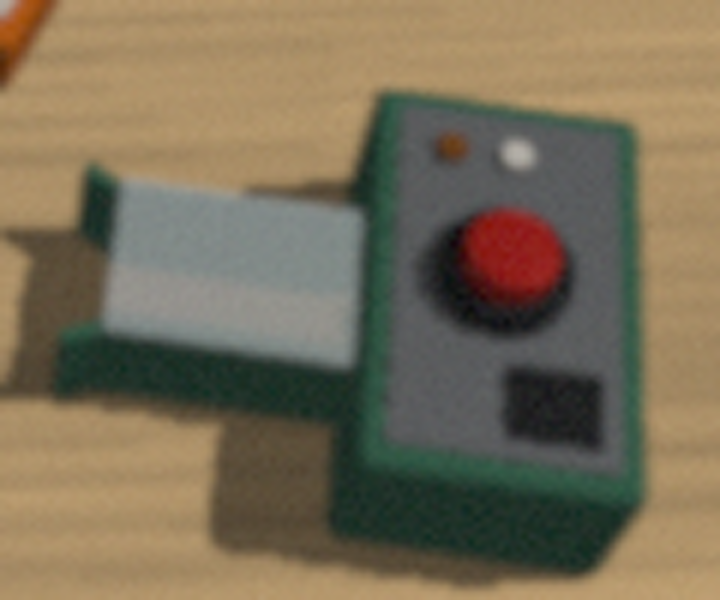

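View pics/c.png

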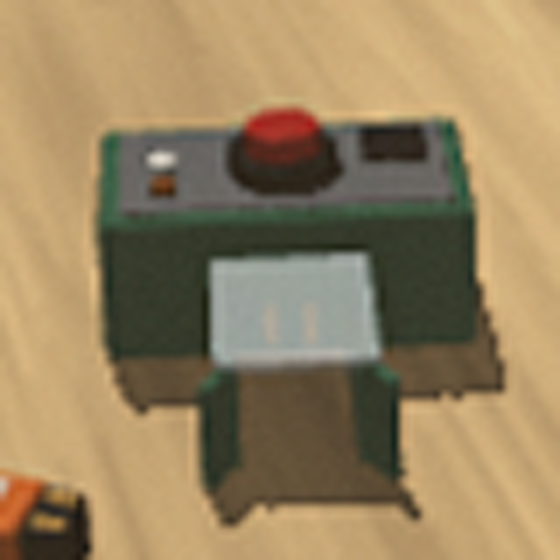

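View pics/d.png

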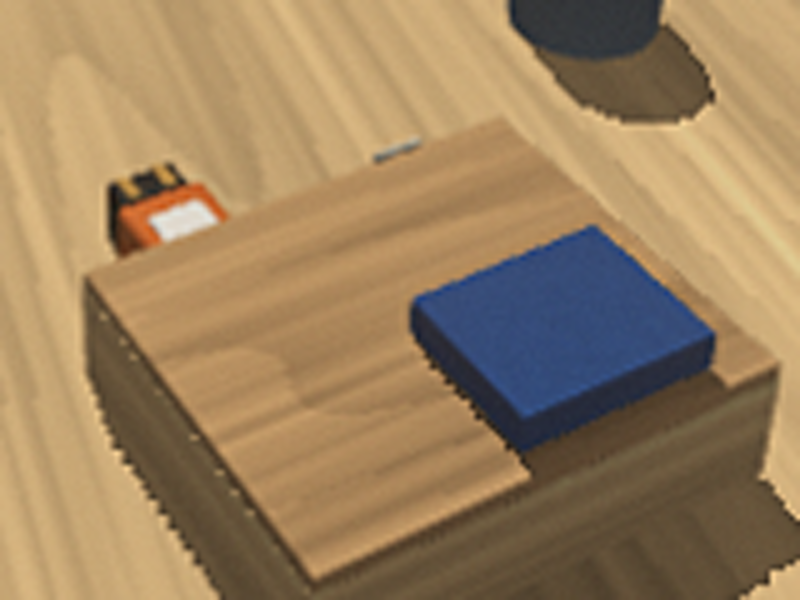

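```bash
python3 - <<'E'
from h import *
c=cal("scene");s=cal("side")
def A(u,v,z): return onz(c,50+(u+.5)/6-.5,165+(v+.5)/5-.5,z).round(1)
def B(u,v,z): return onz(c,275+(u+.5)/6-.5,165+(v+.5)/6-.5,z).round(1)
def C(u,v,z): return onz(s,220+(u+.5)/7-.5,140+(v+.5)/7-.5,z).round(1)
def D(u,v,z): return onz(s,250+(u+.5)/5-.5,230+(v+.5)/5-.5,z).round(1)
print("rack mouth top corners",A(508,72,62),A(540,455,62),"back",A(90,142,62),A(65,540,62))
print("rack side: mouth",D(88,275,62),D(503,118,62),"back",D(315,580,62),D(778,365,62))
print("lamp end orange top",A(658,150,34),A(672,222,34),"mouth",A(518,172,34),A(527,236,34))
print("nose",A(705,148,34),A(718,208,34),"side nose",D(110,185,34),D(178,165,34),"or",D(120,207,34),D(208,184,34))
print("roof far",B(122,178,51),B(365,208,51),"near",B(105,333,51),B(355,368,51))
print("roof side mouth",C(215,362,51),C(382,360,51),"back",C(208,260,51),C(365,253,51))
print("case",B(385,95,70),B(632,125,70),B(640,490,70),B(370,460,70))
print("case side",C(103,132,70),C(455,122,70),C(475,212,70),C(103,222,70))
print("button (z 88)",B(513,250,85),C(282,118,85))
E
```

```text
rack mouth top corners [ 456.2 -240.9   62. ] [ 657.6 -196.9   62. ] back [ 492.1 -405.5   62. ] [ 693.2 -360.1   62. ]
rack side: mouth [ 451.2 -251.9   62. ] [ 652.8 -205.9   62. ] back [ 487.4 -412.8   62. ] [ 687.4 -367.5   62. ]
lamp end orange top [ 485.  -182.4   34. ] [ 526.4 -171.6   34. ] mouth [ 496.2 -238.4   34. ] [ 532.6 -228.9   34. ]
nose [ 484.4 -163.1   34. ] [ 519.1 -154.    34. ] side nose [ 482.3 -169.8   34. ] [ 515.5 -165.    34. ] or [ 482.7 -185.1   34. ] [ 524.6 -181.2   34. ]
roof far [505.2 146.9  51. ] [522.2 241.6  51. ] near [575.  134.1  51. ] [593.  226.8  51. ]
roof side mouth [505.1 149.3  51. ] [572.2 130.7  51. ] back [522.3 240.7  51. ] [591.1 226.6  51. ]
case [481.4 252.4  70. ] [498.8 348.6  70. ] [655.2 316.1  70. ] [640.  221.5  70. ]
case side [495.9 348.1  70. ] [658.  309.1  70. ] [638.7 214.8  70. ] [478.4 254.1  70. ]
button (z 88) [563.7 284.2  85. ] [573.3 305.9  85. ]
```

Emit:
carry_out:
  rows: "1 0 0 0 1;1 0 0 0 1;1 0 0 0 1;1 0 0 0 1;1 0 0 0 1;1 0 0 0 1;1 0 0 0 1;1 0 0 0 0.85"

```text
clock: 1.15
eef_pos: [157.5, 604.7, 253.0]
tcp_rot: [-3.141, 0.001, 1.787]
contact_force: [0.0, -0.7, 0.2]
opening: 1.001
```

Emit:
carry_out:
  rows: "1 -1 0.2 0 0;1 -1 0.2 0 0;1 -1 0.2 0 0;1 -1 0.2 0 0;1 -1 0.2 0 0;1 -1 0.2 0 0;1 -1 0.2 0 0;1 -1 0.2 0 0;1 -1 0.2 0 0;1 -1 0.2 0 0;1 -1 0.2 0 0;1 -1 0.2 0 0"

```text
clock: 2.65
eef_pos: [306.5, 268.2, 253.2]
tcp_rot: [-3.142, 0.0, 1.791]
contact_force: [0.3, 0.6, 0.7]
opening: 1.002
```

Emit:
carry_out:
  rows: "1 -1 0.2 0 0;1 -1 0.2 0 0;1 -1 0.2 0 0;1 -1 0.2 0 0;1 -1 0.2 0 0;1 -1 0.2 0 0;1 -1 0.2 0 0;1 -1 0.2 0 0;1 -1 0.2 0.2 0;1 -1 0.2 0.2 0;1 -1 0.2 0.2 0;1 -1 0.2 0.2 0"

```text
clock: 4.15
eef_pos: [455.3, -67.4, 229.0]
tcp_rot: [-3.141, -0.0, 1.791]
contact_force: [0.5, 0.0, -0.1]
opening: 1.002
```

Emit:
carry_out:
  rows: "1 -1 0.2 0.2 0;1 -1 0.2 0.2 0;1 -1 0.2 0.2 0;1 -0.7 0.2 0.2 0;1 0 0 0 0;1 0 0 0 0"

```text
clock: 4.9
eef_pos: [502.4, -168.9, 205.1]
tcp_rot: [-3.141, -0.001, 1.791]
contact_force: [-1.2, -0.0, 1.2]
opening: 0.999
```

```bash
python3 - <<'E'
from h import *
s=r.sense();print(s["eef_pos"],s["tcp_rot"],s["clock"],s["qpos"])
import pickle
c=cal("wrist");im=r.grab_frame("wrist");cv2.imwrite("pics/w1.png",im);pickle.dump(c,open("w1.pkl","wb"))
print(c)
E
```

```text
[ 502.3539675  -168.94411087  205.12974719] [-3.14094879e+00 -6.92377065e-04  1.79058721e+00] 4.9 [-3.27407850e-01  2.60951373e-01  1.88256788e+00  3.04757530e-04
  9.98983515e-01 -5.47363994e-01]
{'intrinsics': array([[277.04594162,   0.        , 256.09472529],
       [  0.        , 277.04594162, 192.70240289],
       [  0.        ,   0.        ,   1.        ]]), 'k1': -0.02894148816327294, 'position': array([ 487.97390438, -102.17584927,  325.78091235]), 'rotation': array([[ 9.76125916e-01, -2.09594710e-01, -5.69934437e-02],
       [ 2.17204728e-01,  9.41257296e-01,  2.58566835e-01],
       [-5.48746068e-04, -2.64773034e-01,  9.64310603e-01]])}
```

View pics/w1.png

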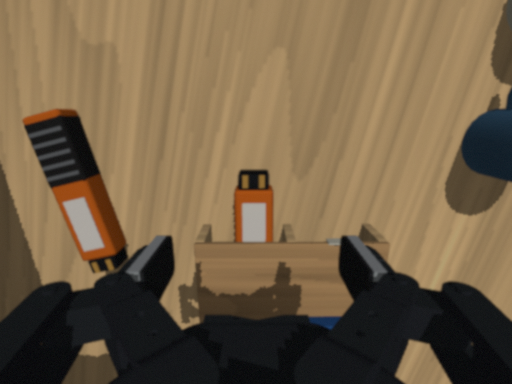

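```bash
python3 - <<'E'
from h import *
import pickle
c=pickle.load(open("w1.pkl","rb"));im=cv2.imread("pics/w1.png")
cv2.imwrite("pics/w1z.png",cv2.resize(im[155:255,190:310],None,fx=6,fy=6,interpolation=cv2.INTER_CUBIC))
hsv=cv2.cvtColor(im,cv2.COLOR_BGR2HSV)
m=cv2.inRange(hsv,(5,170,120),(18,255,255));m[:,:200]=0;m[:,300:]=0
for v in range(184,244,6):
    x=np.where(m[v]>0)[0]
    if len(x): print(v,x.min(),x.max(),onz(c,x.min()-.5,v,34)[:2].round(1),onz(c,x.max()+.5,v,34)[:2].round(1))
print(onz(c,238,170,34),onz(c,270,170,34))
print("rack",onz(c,195,243,62),onz(c,388,243,62))
E
```

```text
190 236 271 [ 482.7 -182.3] [ 520.9 -173.8]
196 235 272 [ 482.9 -189.2] [ 523.6 -180.2]
202 235 272 [ 484.3 -196. ] [ 525.2 -186.9]
208 235 272 [ 485.7 -202.8] [ 526.8 -193.6]
214 235 272 [ 487.  -209.7] [ 528.4 -200.5]
220 236 272 [ 489.5 -216.5] [ 530.1 -207.4]
226 236 272 [ 491.  -223.6] [ 531.8 -214.5]
232 236 271 [ 492.4 -230.7] [ 532.4 -221.8]
238 236 271 [ 493.9 -238. ] [ 534.1 -229.1]
[ 480.88304703 -160.06048241   34.        ] [ 514.25670699 -152.63192702   34.        ]
rack [ 453.23526724 -239.78759611   62.        ] [ 650.26685109 -196.20062678   62.        ]
```

View pics/w1z.png

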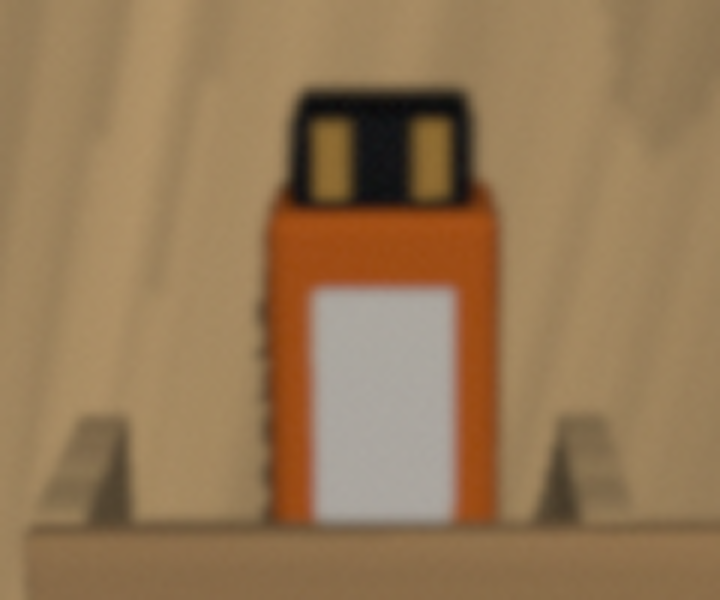

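Emit:
carry_out:
  rows: "1 -0.48 -0.03 0.5 0;1 -0.48 -0.04 0.9 0;1 0 0 1 0;1 0 0 1 0;1 0 0 1 0;1 0 0 0.7 0;1 0 0 0.5 0;1 0 0 0.3 0;1 0 0 0 0"
  newtons: 40

```text
clock: 6.08
eef_pos: [506.8, -198.1, 27.9]
tcp_rot: [-3.141, -0.0, 1.791]
contact_force: [0.1, 0.3, 0.2]
opening: 0.997
```

```bash
python3 - <<'E'
from h import *
cv2.imwrite("pics/w2.png",np.vstack([r.grab_frame("wrist")]))
E
```

```text
(no output)
```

View pics/w2.png

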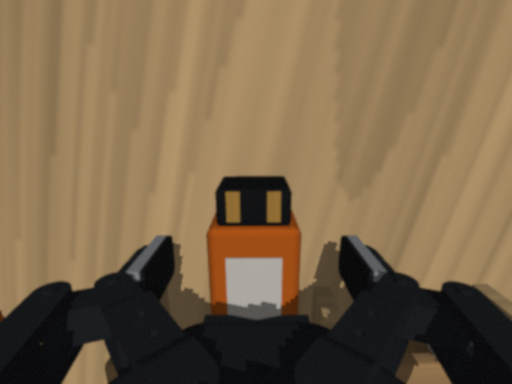

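Emit:
carry_out:
  rows: "0 0 0 0 0;0 0 0 0 0;0 0 0 0 0;0 0 0 0 0;0 0 0 0 0;0 0 0 0 0"
  newtons: 40

```text
clock: 6.88
eef_pos: [507.2, -198.2, 29.0]
tcp_rot: [3.141, 0.0, 1.791]
contact_force: [-1.2, 0.4, 5.4]
opening: 0.505
```

```bash
python3 - <<'E'
from h import *
c=cal("scene")
for p in [(267,180),(260,178),(300,130),(117,160),(185,135),(120,150)]: print(p,onz(c,*p,20).round())
E
```

```text
(267, 180) [439.  84.  20.]
(260, 178) [432.  67.  20.]
(300, 130) [268. 186.  20.]
(117, 160) [ 360. -316.   20.]
(185, 135) [ 276. -139.   20.]
(120, 150) [ 325. -315.   20.]
```

Emit:
carry_out:
  rows: "0 0.3 0 -0.04 0;0 0.7 0 0 0;0 0.8 0 0 0;0 0.8 0 0 0;0 0.8 0 0 0;0 0.8 0 0 0;0 0.5 0 0 0;0 0 0 0 0"

```text
clock: 7.88
eef_pos: [475.5, -59.2, 29.4]
tcp_rot: [-3.141, -0.0, 1.793]
contact_force: [-0.4, -0.0, -2.0]
opening: 0.506
```

Emit:
carry_out:
  rows: "0 0.3 0.6 0 0.5;0 0.4 0.6 0 0.6;0 0.5 0.3 0 0.6;0 0.5 0 0 0.6;0 0.5 0 0 0.62;0 0.5 0 0 0;0 0 0 0 0"

```text
clock: 8.75
eef_pos: [520.8, 27.6, 29.5]
tcp_rot: [3.141, -0.0, 1.386]
contact_force: [0.3, -0.1, -3.1]
opening: 0.507
```

```bash
python3 - <<'E'
from h import *
cv2.imwrite("pics/s3.png",r.grab_frame("scene"));cv2.imwrite("pics/d3.png",r.grab_frame("side"))
E
```

```text
(no output)
```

View pics/s3.png

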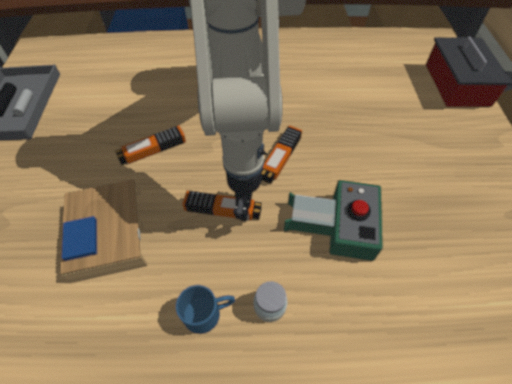

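View pics/d3.png

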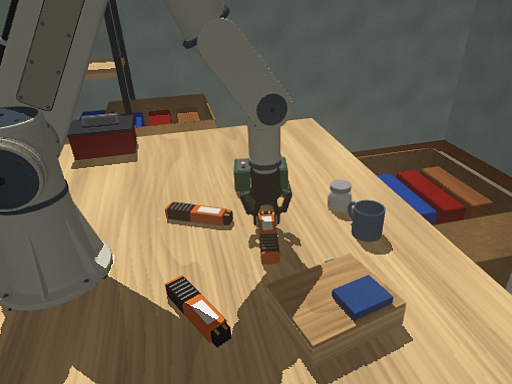

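Emit:
carry_out:
  rows: "0 0 0 0.04 0;1 0 0 0 0;1 0 0 0 0;1 0 0 0 0;1 0 0 0 0;1 0 0 0 0"

```text
clock: 9.6
eef_pos: [520.4, 27.0, 28.3]
tcp_rot: [3.142, 0.0, 1.383]
contact_force: [0.8, -0.6, -0.2]
opening: 1.001
```

Emit:
carry_out:
  rows: "1 -0.5 0 -0.5 0;1 -0.8 0 -1 0;1 -0.9 0 -1 0;1 -0.9 0 -1 0;1 -0.9 0 -0.5 0;1 0 0 0 0;1 0 0 0 0"

```text
clock: 10.48
eef_pos: [497.7, -91.0, 148.4]
tcp_rot: [3.142, -0.0, 1.382]
contact_force: [-0.9, 1.0, 0.3]
opening: 0.999
```

```bash
python3 - <<'E'
from h import *
import pickle
c=cal("wrist");im=r.grab_frame("wrist");cv2.imwrite("pics/w4.png",im);pickle.dump(c,open("w4.pkl","wb"))
print(r.sense()["eef_pos"],r.sense()["tcp_rot"])
E
```

```text
[497.54749939 -90.56785966 148.03237356] [-3.14085158e+00 -1.83835474e-04  1.38288019e+00]
```

View pics/w4.png

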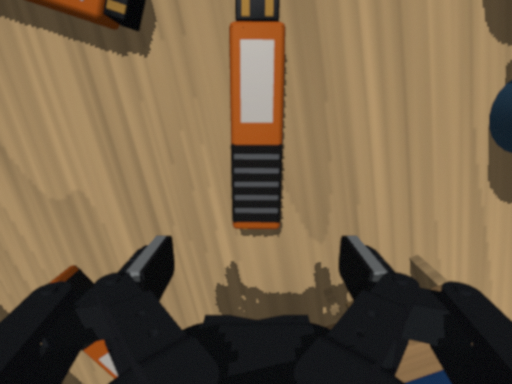

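```bash
python3 - <<'E'
from h import *
import pickle
c=pickle.load(open("w4.pkl","rb"))
f=lambda u,v:onz(c,u,v,34)[:2]
a=(f(230.5,25)+f(284.5,25))/2;b=(f(231.5,140)+f(283,140))/2
e=(f(233,223)+f(281,223))/2; e2=(f(234,221)+f(280.5,221))/2
d=(a-b)/np.linalg.norm(a-b)
print(a,b,e,np.degrees(np.arctan2(d[1],d[0])),"end",(f(233,222)+f(281,222))/2,"sleeve start",(f(232,146)+f(283,146))/2, "width",np.linalg.norm(f(231.5,140)-f(283,140)))
nose=(f(236,21)+f(282,21))/2;print("nose start",nose)
E
```

```text
[524.25453682  42.64878552] [507.82043644 -42.47305172] [ 493.68377814 -115.39331684] 79.07260143121223 end [ 493.8657192  -114.44030941] sleeve start [507.09282541 -47.41154215] width 43.11174173575063
nose start [525.88773058  45.13388388]
```

Emit:
carry_out:
  rows: "1 0 0.03 0.7 0;1 0 0 1 0;1 0 0 1 0;1 0 0 0.8 0;1 0 0 0.5 0;1 0 0 0 0;0 0 0 0 0;0 0 0 0 0;0 0 0 0 0;0 0 0 0 0;0 0 0 0 0;0 0 0 0 0"
  newtons: 40

```text
clock: 12.02
eef_pos: [499.2, -91.1, 29.2]
tcp_rot: [3.141, 0.0, 1.383]
contact_force: [-1.8, 0.7, 4.8]
opening: 0.505
```

```bash
python3 - <<'E'
from h import *
import pickle
c=cal("wrist");im=r.grab_frame("wrist");cv2.imwrite("pics/w5.png",im);pickle.dump(c,open("w5.pkl","wb"))
cv2.imwrite("pics/s5.png",r.grab_frame("scene"))
print(r.sense()["eef_pos"],r.sense()["tcp_rot"])
E
```

```text
[499.24765454 -91.11154387  29.20796626] [3.14057320e+00 2.49132536e-05 1.38325066e+00]
```

View pics/w5.png

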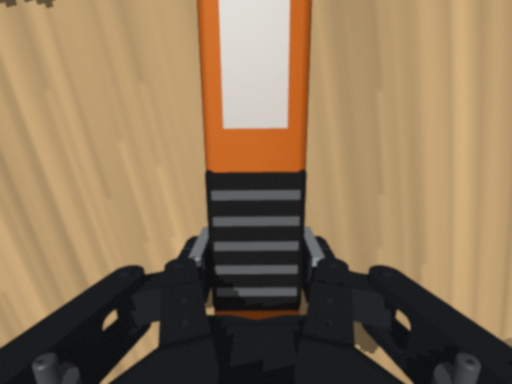

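View pics/s5.png

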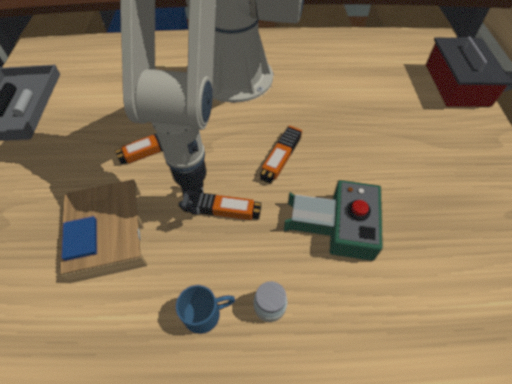

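Emit:
carry_out:
  rows: "0 0.3 -0.1 -0.03 0;0 0.6 0 0 0;0 0.3 0 0 0;0 0 0 0 0"

```text
clock: 12.62
eef_pos: [503.0, -53.9, 29.3]
tcp_rot: [3.141, -0.0, 1.385]
contact_force: [0.5, 2.0, -0.8]
opening: 0.511
```

```bash
python3 - <<'E'
from h import *
import pickle
c=cal("wrist");im=r.grab_frame("wrist");cv2.imwrite("pics/w6.png",im);pickle.dump(c,open("w6.pkl","wb"))
im=r.grab_frame("scene");cv2.imwrite("pics/s6.png",cv2.resize(im[165:265,235:395],None,fx=5,fy=5,interpolation=cv2.INTER_CUBIC))
im=r.grab_frame("side");cv2.imwrite("pics/d6.png",cv2.resize(im[140:240,200:320],None,fx=6,fy=6,interpolation=cv2.INTER_CUBIC))
print(r.sense()["eef_pos"],r.sense()["tcp_rot"])
E
```

```text
[502.85716103 -54.87362164  29.22349454] [ 3.14139643e+00 -2.02408266e-04  1.38335967e+00]
```

View pics/w6.png

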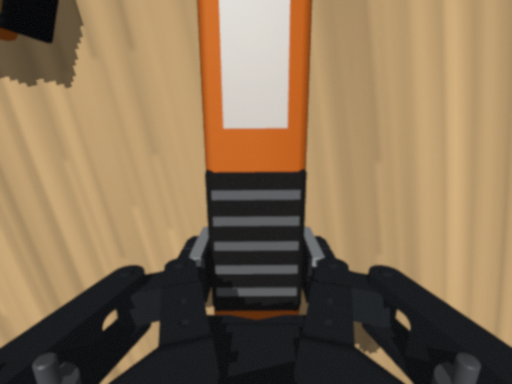

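View pics/s6.png

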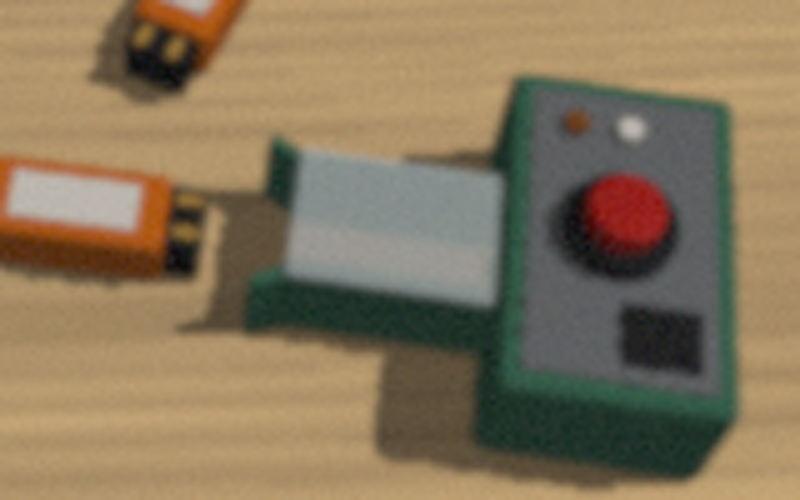

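View pics/d6.png

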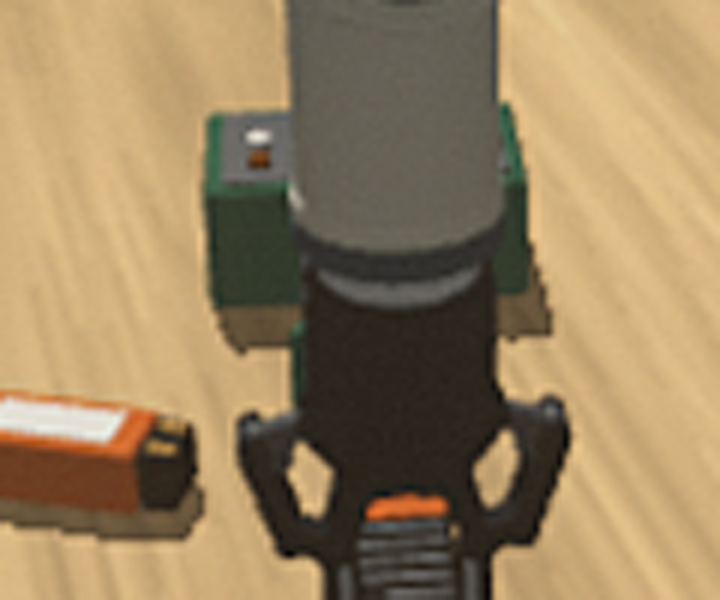

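```bash
python3 - <<'E'
from h import *
c=cal("scene")
S=lambda u,v,z: onz(c,235+(u+.5)/5-.5,165+(v+.5)/5-.5,z)[:2]
m=(S(300,150,51)+S(285,276,51))/2; b=(S(505,176,51)+S(495,304,51))/2
print("bay",m,b,np.degrees(np.arctan2(*(b-m)[::-1])),np.linalg.norm(S(300,150,51)-S(285,276,51)))
s=(S(170,180,34)+S(163,250,34))/2;t=(S(207,193,34)+S(199,246,34))/2
print("sh",S(170,180,34),S(163,250,34),s,t)
u=(b-m)/np.linalg.norm(b-m)
for p in(s,t): print((p-m)@u, np.cross(u,p-m))
E
```

```text
bay [540.18885582 139.59558863] [557.73090815 234.19448976] 79.4946233130782 69.31290683056196
sh [510.39021027  84.44490099] [549.11476188  79.23827162] [529.75248608  81.84158631] [532.88217038  99.03430611]
-58.68875858188072 -0.2687265986624894
-41.213598112904364 -0.21123983691445503<stdin>:9: DeprecationWarning: Arrays of 2-dimensional vectors are deprecated. Use arrays of 3-dimensional vectors instead. (deprecated in NumPy 2.0)
```

Emit:
carry_out:
  rows: "0 0.5 0 0 -0.02;0 0.6 0 0 0;0 0.6 0 0 0;0 0.6 0 0 0;0 0.6 0 0 0;0 0.6 0 0 0;0 0.4 0 0 0;0 0 0 0 0"

```text
clock: 13.78
eef_pos: [524.7, 61.3, 29.2]
tcp_rot: [3.141, -0.001, 1.387]
contact_force: [0.6, 3.2, 0.9]
opening: 0.508
```

Went in freely. Now creep to the stop.

Emit:
carry_out:
  rows: "0 0.15 0 0 0;0 0.15 0 0 0;0 0.15 0 0 0;0 0.15 0 0 0;0 0.1 0 0 0;0 0.1 0 0 0;0 0 0 0 0"

```text
clock: 14.65
eef_pos: [527.4, 79.7, 29.2]
tcp_rot: [-3.14, 0.005, 1.388]
contact_force: [-2.4, -30.2, 10.0]
opening: 0.507
```

Emit:
carry_out:
  rows: "0 -0.1 0 0 0;0 0 0 0 0;1 0 0 0 0;1 0 0 0 0;1 0 0 0 0;1 0 0 0 0;1 0 0 0 0"

```text
clock: 15.52
eef_pos: [528.1, 80.6, 29.2]
tcp_rot: [-3.142, -0.0, 1.386]
contact_force: [0.7, -0.1, -0.7]
opening: 1.0
```

Emit:
carry_out:
  rows: "1 0 0 -0.5 0;1 0 0 -1 0;1 0 0 -1 0;1 0 0 -1 0;1 0 0 -1 0;1 0 0 0 0"

```text
clock: 16.27
eef_pos: [529.7, 80.8, 167.4]
tcp_rot: [3.137, -0.002, 1.386]
contact_force: [0.2, 0.9, -0.5]
opening: 1.0
```

```bash
python3 - <<'E'
from h import *
import pickle
c=cal("wrist");im=r.grab_frame("wrist");cv2.imwrite("pics/w7.png",im);pickle.dump(c,open("w7.pkl","wb"))
im=r.grab_frame("scene");cv2.imwrite("pics/s7.png",cv2.resize(im[165:265,235:395],None,fx=5,fy=5,interpolation=cv2.INTER_CUBIC))
print(r.sense()["eef_pos"],r.sense()["tcp_rot"])
E
```

```text
[528.04701638  80.52546968 164.70029785] [ 3.14071071e+00 -3.05184955e-04  1.38582645e+00]
```

View pics/w7.png

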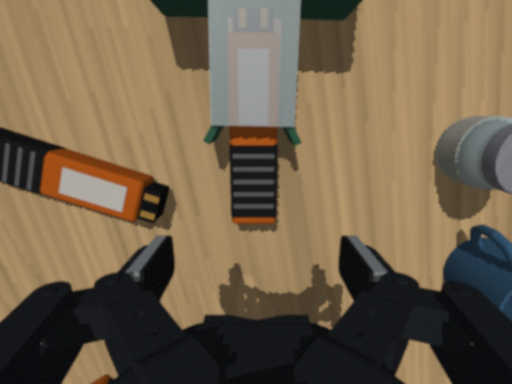

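View pics/s7.png

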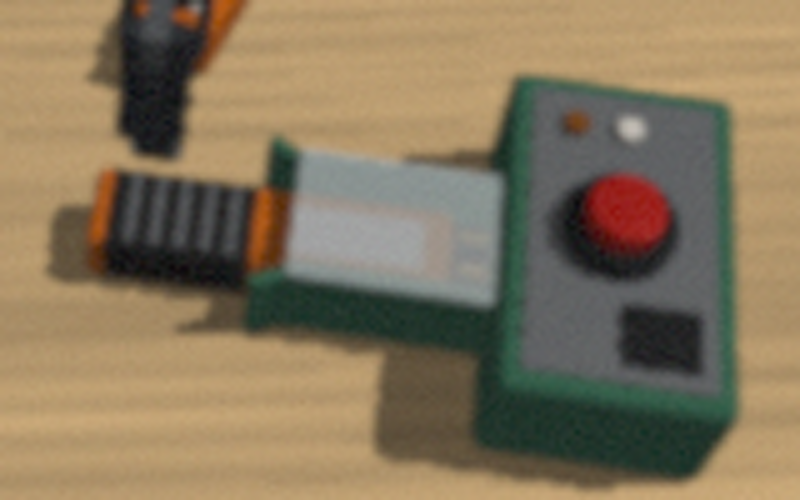

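```bash
python3 - <<'E' 2>/dev/null
from h import *
import pickle
c=cal("scene")
S=lambda u,v,z: onz(c,235+(u+.5)/5-.5,165+(v+.5)/5-.5,z)[:2]
m=np.array([540,140.]);u=np.array([np.cos(np.radians(79.45)),np.sin(np.radians(79.45))])
for p in [(103,172),(93,245),(258,188),(122,175),(460,232),(487,232),(455,268),(482,275)]:
  q=S(*p,34); print(p,q,(q-m)@u,np.cross(u,q-m))
w=pickle.load(open("w7.pkl","rb"))
print("wrist")
for p in [(233,222),(277,222),(231,146),(278,146),(235,9),(267,9),(235,26),(267,26)]:
  q=onz(w,*p,34)[:2]; print(p,q,(q-m)@u,np.cross(u,q-m))
for p in [(210,127),(297,127)]:
  q=onz(w,*p,51)[:2]; print("roof",p,q,(q-m)@u,np.cross(u,q-m))
E
```

```text
(103, 172) [504.83738611  52.3193756 ] -92.63647384148526 18.51445449029428
(93, 245) [545.4054721  46.461954 ] -90.96712550456225 -22.440304258699026
(258, 188) [516.22716929 126.47814197] -17.645928778198094 20.89519853548766
(122, 175) [506.83302099  61.43478734] -83.30976576679078 18.22152752748237
(460, 232) [543.73134469 220.32628896] 79.65159841324824 11.03895382517136
(487, 232) [544.14537999 233.17547482] 92.3593824234139 12.984520093551623
(455, 268) [563.10551825 215.23955009] 78.19813370262571 -8.939057931050257
(482, 275) [567.24588824 227.36918141] 90.8807945672019 -10.78858030530599
wrist
(233, 222) [502.32835341  54.43506597] -91.01593574739633 21.368442430101318
(277, 222) [544.67039865  46.38336229] -91.17897584169295 -21.732046493596535
(231, 146) [515.75977355 126.97107585] -17.246904822980795 21.444946179076787
(278, 146) [557.77666157 119.04343742] -17.34751109760356 -21.31316659120333
(235, 9) [541.82229018 234.9435853 ] 93.67226121708785 15.59206879369443
(267, 9) [567.42179997 230.15774014] 93.65442241181314 -10.450951330556073
(235, 26) [539.28557726 222.61625651] 81.08886406087909 15.828845987773315
(267, 26) [565.2039562  217.76547955] 81.06557396328658 -10.539541554057
roof (210, 127) [503.53291863 147.04831193] 0.25227791829728385 37.14112384554049
roof (297, 127) [574.9161117  133.60028398] 0.10138132909835917 -35.497618835804694
```

Emit:
carry_out:
  rows: "0 0.5 0.03 0 0;0 0.8 0 0 0;0 0.8 0 0 0;0 0.8 0 0 0;0 0.8 0 0 0;0 0.8 0 0 0;0 0.8 0 0 0;0 0.8 0 0 0;0 0.76 0 0 0;0 0 0 0 0;0 0 0 0 0"

```text
clock: 17.75
eef_pos: [566.6, 282.4, 164.0]
tcp_rot: [-3.141, 0.001, 1.386]
contact_force: [-0.9, 0.4, -0.0]
opening: -0.002
```

```bash
python3 - <<'E' 2>/dev/null
from h import *
c=cal("scene");s=cal("side")
for z in (76,80,84,88,92): print(z, onz(c,275+513.5/6-.5,165+250.5/6-.5,z)[:2],onz(s,220+282.5/7-.5,140+122/7-.5,z)[:2])
im=r.grab_frame("scene");cv2.imwrite("pics/s8.png",cv2.resize(im[125:265,275:405],None,fx=5,fy=4,interpolation=cv2.INTER_CUBIC))
im=r.grab_frame("wrist");cv2.imwrite("pics/w8.png",im)
E
```

```text
76 [558.34687803 287.47983948] [576.85132894 321.4579698 ]
80 [560.74091564 286.01559557] [574.87696136 312.87803482]
84 [563.13495326 284.55135165] [572.90259377 304.29809984]
88 [565.52899087 283.08710773] [570.92822619 295.71816485]
92 [567.92302848 281.62286382] [568.9538586  287.13822987]
```

View pics/s8.png

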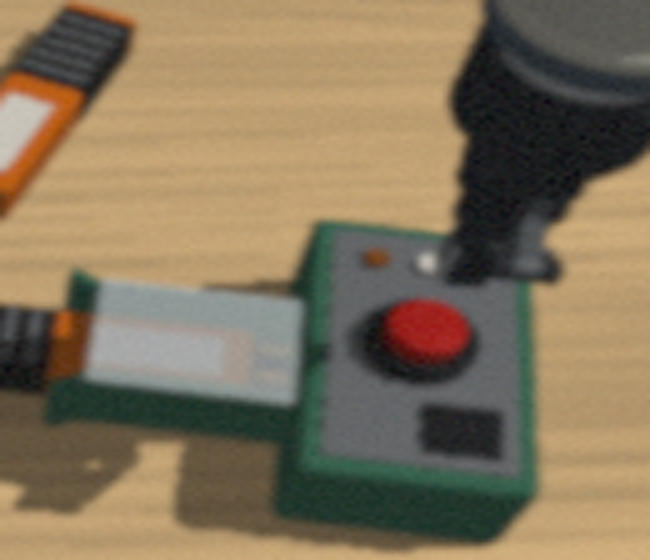

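View pics/w8.png

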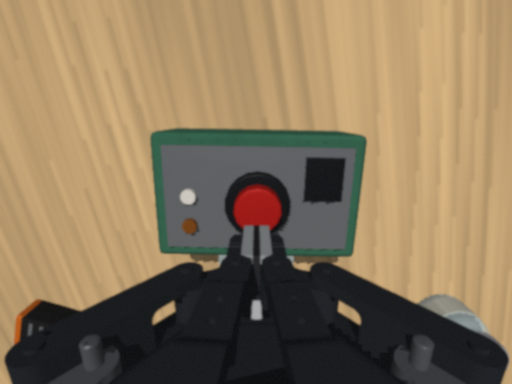

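Emit:
carry_out:
  rows: "0 0 0 0.6 0;0 0 0 0.6 0;0 0 0 0.3 0;0 0 0 0 0"

```text
clock: 18.35
eef_pos: [566.2, 282.3, 117.8]
tcp_rot: [-3.14, 0.001, 1.386]
contact_force: [-0.3, -0.3, 0.4]
opening: -0.001
```

Emit:
carry_out:
  rows: "0 0 0 0.1 0;0 0 0 0.1 0;0 0 0 0 0"

```text
clock: 18.73
eef_pos: [567.2, 282.9, 113.6]
tcp_rot: [3.141, -0.001, 1.386]
contact_force: [0.2, -0.0, 2.6]
opening: 0.003
```

Emit:
carry_out:
  rows: "0 0 0 0.1 0;0 0 0 0.1 0;0 0 0 0.05 0;0 0 0 0 0"

```text
clock: 19.23
eef_pos: [567.4, 282.9, 107.8]
tcp_rot: [3.14, -0.001, 1.386]
contact_force: [-5.2, -2.3, 21.4]
opening: -0.004
```

Emit:
carry_out:
  rows: "0 0 0 0.04 0;0 0 0 0 0;0 0 0 0 0"

```text
clock: 19.6
eef_pos: [567.4, 282.9, 107.6]
tcp_rot: [3.14, -0.001, 1.386]
contact_force: [-9.2, -4.7, 31.1]
opening: -0.0
```

```bash
python3 - <<'E' 2>/dev/null
from h import *
im=r.grab_frame("wrist");cv2.imwrite("pics/w9.png",im)
im=r.grab_frame("scene");cv2.imwrite("pics/s9.png",cv2.resize(im[125:265,275:405],None,fx=5,fy=4,interpolation=cv2.INTER_CUBIC))
E
```

```text
(no output)
```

View pics/w9.png

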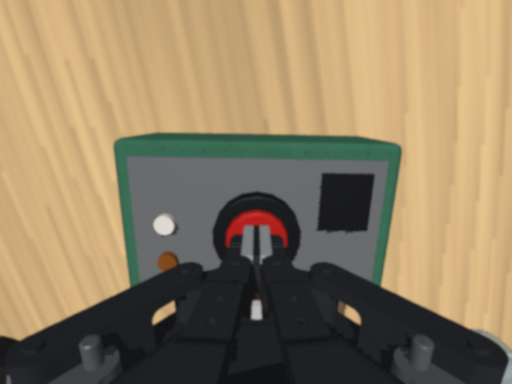

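View pics/s9.png

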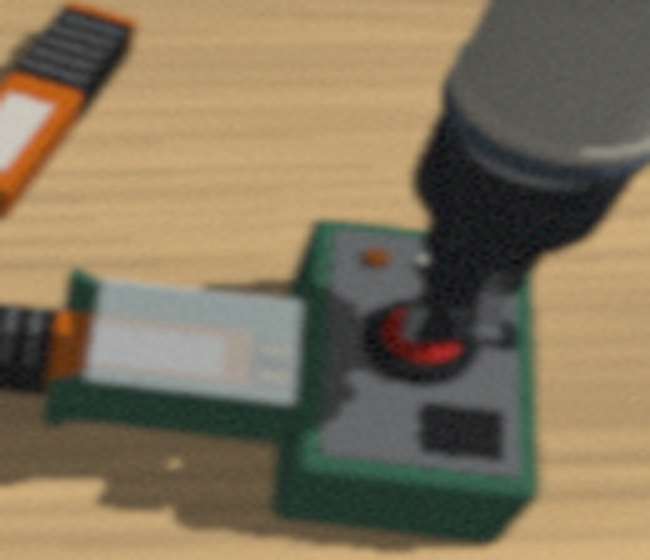

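Hard stop reached (force rises with no travel), and the red cap is sunk in its housing. Lift off.

Emit:
carry_out:
  rows: "0 0 0 -0.3 0;0 0 0 -0.5 0;0 0 0 -0.8 0;0 0 0 -1 0;0 0 0 -1 0;0 -0.8 0 -0.5 0;0 -0.8 0 0 0;0 -0.8 0 0 0;0 0 0 0 0;0 0 0 0 0"

```text
clock: 20.95
eef_pos: [553.5, 211.4, 226.9]
tcp_rot: [-3.141, 0.0, 1.385]
contact_force: [-0.8, 0.6, 0.4]
opening: -0.0
```

```bash
python3 - <<'E' 2>/dev/null
from h import *
im=r.grab_frame("wrist");cv2.imwrite("pics/w10.png",im)
im=r.grab_frame("scene");cv2.imwrite("pics/s10.png",cv2.resize(im[165:265,235:395],None,fx=5,fy=5,interpolation=cv2.INTER_CUBIC))
E
```

```text
(no output)
```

View pics/w10.png

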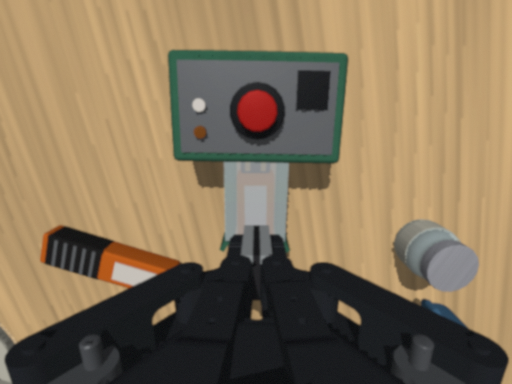

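View pics/s10.png

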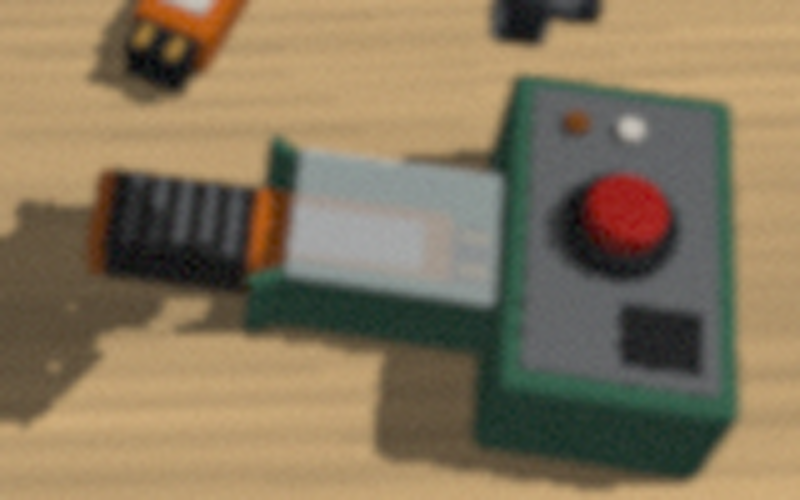

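```bash
python3 -c "
from rig import r
print(r.sense()['contact_force'],r.sign_off())"
```

```text
the job is handed in; nothing more can be done
[-0.80907263  0.29126794  0.03954086] None
```

I drew the lamp out of the cubby by its nose and laid it flat on the bench. Then I took it again by the handle, slid it into the tester's bay, and pressed and released the red button. The job was handed in at about 21 s of the 58 s allowed; no verdict was reported.

- **Lamp home:** It travelled about 136 mm against the 136 mm predicted, then met firm contact at about 30 N. The brass strips measured about 94 mm deep in the bay, and the nose runs a few mm past them. The lamp's offset from the bay's middle line was under 1 mm, and the last picture shows it unmoved.
- **Button:** Contact came at about 115 mm tool height and the hard stop at 107.6 mm, where the force rose to 31 N with no further travel. The last picture shows the button up again.
- **Robot clear:** At hand-in the arm was well above everything and the force reading was near zero.
- **Mug and jar:** I never went near them, though I did not measure their positions at the end.
- **Disagreements:** The lamp's tail end measured about 91–93 mm outside the bay mouth, where 95 mm was expected. The wrist camera had read the lamp 5–9 mm short before insertion too, so I took this as edge-reading error. The two views also disagreed by a few mm on the button's position and height, so I found its top by touch.

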